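Move the brazed owl to the free cooling stand with the lifter

TASK

The brass owl has just been brazed and must not be touched with the fingers. Pick up the flat lifter by its wooden grip, slide its blade under the owl between the two rails of its stand, lift the owl level off the rails and set it down centred and square across both rails of the empty stand, without letting it fall to the bench. Then draw the lifter clear and lay it flat on the open bench; leave the brass arrow on the third stand where it is.

Things in the scene. Friction and masses are not known exactly. Their poses are not given: they have to be found in the camera images.
- lifter: Steel lifter lying flat. Origin: underside, below the middle of its grip; x to the blade tip, z up. Blade x 70 to 160 mm (centre 115), 64 wide, 3 thick, underside z 0. Level tang 26 wide, 3 thick, joins it to the grip: upright wooden board 70 long (x -35 to 35), 22 thick (along y), z 3 to 58. 0.2 kg; hold it firmly (30 N or more). At the start it lies crosswise, blade to +y.
- owl: Owl cut from 4 mm brass sheet, two dark eyes, 130 x 76 mm, 0.08 to 0.17 kg, lying across both rails of a stand like the empty one, within 3 degrees and 5 mm of square and centred. Origin: centre of its underside, 30 mm above the bench; y along its length (to the head), across the rails; x along the rails, away from the robot.
- empty_stand: The free one of 3 alike fixed stands, side by side in any order. Base 100 x 140, 4 thick; two firebrick rails along x, 20 wide, top at z 30 mm, centre lines at y +-54: 88 mm clear between them, 26 mm clear height under what lies on them. Open at both x ends. Origin: centre of its underside, on the bench; x away from the robot within 12 degrees.
- arrow: Bystander: weathervane arrow cut from 4 mm brass sheet, 155 mm long, 50 wide, lying across the rails of the third stand. Origin: centre of its underside. Stays where it is.
Not all that is in view belongs to the job. Of the things that look like the lifter, the smallest one is meant.

How it is judged:
On the way:
1. the owl is carried level on the lifter, clear of the rails (height (world z) of owl above 0.045 m and angle between owl's own z axis and vertical below 0.2 rad and contact force between lifter and owl above 0.2 N), for 0.2 s.
At the end, for the whole second after the job is handed in: Owl flat and still on both rails of the empty stand, centre within 20 mm of the stand's, length within 15 degrees of square across the rails. Lifter flat (1 degree) and still on the bare bench, clear of the stands, not touching the owl. Arrow within 15 mm of its start (horizontal distance between owl and empty_stand below 0.02 m and z of owl in the frame of empty_stand between 0.026 and 0.034 m and angle between owl's own z axis and vertical below 0.08 rad and angle between the y axis of owl and the y axis of empty_stand, either way round below 0.26 rad and linear speed of each of owl, lifter below 0.02 m/s and contact force between lifter and owl below 0.05 N and height (world z) of lifter below 0.003 m and angle between lifter's own z axis and vertical below 0.015 rad and distance of arrow from where it was at the start of the episode below 0.015 m).
It fails at once if the fingers touch the owl (contact force between the fingers and owl above 0.3 N).
It fails at once if the owl falls off the stands or the lifter onto the bench (height (world z) of owl below 0.018 m).
It fails at once if the arrow is pushed off its place (distance of arrow from where it was at the start of the episode above 0.02 m).
It also fails if it takes over 64 s, if anything falls off the work surface, if the arm or the gripper's body presses on something with over 40 N, if the wrist force passes 120 N, or if a joint passes its speed limit or range.

ROBOT

A 7-joint arm with a two-finger parallel gripper is mounted at the origin on the work surface. World frame = base frame: x ahead of the robot, y to its left, z up, the work surface at z = 0. Lengths are in m, angles in rad, forces in N, time in s.
With the tool pointing down it reaches from about 0.4 to 0.875 m from the base axis. Payload 6.5 kg.
Tool frame: the origin (TCP) lies on the mounting face of the last link; the fingertips stand ahead of it and the grasp point (between the pads) lies 147 mm ahead of it (ctrl.tcp_to_tips is the y of the fingertips in the tool frame, in m); y points along the fingers, z is the direction in which the jaws open and shut, and the axes are right-handed (so a half turn about y gives the same grasp; the last joint's range is limited). The gripper opens to 88 mm and grips with 3 to 60 N. Pads are 18 mm wide; open, the fingers measure 123 mm over their backs; the gripper's body (75 mm by 187 mm) begins 45 mm behind the grasp point.
Start: joints at [-1.29, 0.536, -0.004, 1.538, 0.003, 1.067, -0.071], TCP at [0.221, 0.611, 0.405] pointing down, gripper open.
Joint ranges: [-2.7, 2.7], [-0.37, 2.16], [-1.27, 1.26], [0.24, 2.4], [-1.31, 4.45], [0.19, 1.91], [-2.76, 2.76]. Speed limits (rad/s): [2.39, 2.39, 3.14, 3.14, 3.14, 3.14, 3.14].

INTERFACE

Orientations are given as [roll, pitch, yaw] about the fixed x, y, z axes, in that order (R = Rz(yaw) Ry(pitch) Rx(roll)).
In Python, from cell import ctrl gives the robot as it stands. The module is installed in compiled form; this text tells all that it offers.
- The arm moves only by the tool drive_tool, never from a script. Its argument "series" is a list that holds one entry, the list of rows, each a list of 7 numbers: the shift along the world's x, y, z in units of 4 cm (1.0 is 4 cm), then the turn, a rotation vector about the world's x, y, z in units of 4 degrees (1.0 is 4 degrees), then the opening, from 0 (shut) to 1 (fully open). A call has 1 to 10 rows; each row shifts and turns the pose as measured when the row begins; what a row does not reach is not made up. A row lasts 1/8 s, in which the tool goes at most 62.5 mm and 10.7 degrees, less where a joint would pass 70% of its speed; a pose out of reach is approached as far as the arm can. A call with a number of a shift or a turn outside -1 to 1 is refused whole. A call with a gripper value outside its range is refused whole. The fingers move at their own pace and stop on an object; the grip force is fixed at half the most. Time passes only in rows, so rows that do not move let the fingers close. It gives the time, the measured TCP pose, the force and the opening at its end, in the units of the state.
- ctrl.sense(): the state, without advancing time (a new reading comes with each control period).
- ctrl.get_image(name): name is "scene" or "top" or "wrist"; returns a dict with "image" (420x560x3 uint8, red, green, blue), "intrinsics" (3x3 intrinsics, pixels), "rvec" (rotation vector, rad) and "tvec" (3), from world to camera coordinates, as OpenCV has them; the wrist camera has in their place "mount" (4x4, takes a point from camera to tool coordinates, whose origin is the TCP and whose axes are the tool frame's). Camera axes: x right, y down, z forward; pixel columns grow to the right and rows downward; lengths in m; the calibration is good to about 2 mm. A picture is of the moment at which its call begins: read the wrist's pose just before it. There is no depth.
- ctrl.close_job(): hands the job in, once; it reports no verdict.
Trained networks look in the newest picture that a camera, given by its name, has taken for a name from the list of things; names that differ only in an ending like _2 or _b are one class to them, and where a whole thing is asked for, a point or a joint stands for the part that bears it (a point fixed in the world has none). Each returns a list of dicts, best first, with "conf" (0 to 1); they miss things now and then, are a little off and sometimes report something else, mostly with a low value. They report only what shows in the picture. A call takes as long as a camera call. They do not tell look-alikes from the thing itself.
- ctrl.outline_of(camera, target): "mask" (420x560 bool, what is visible of it) and "at" ([column, row] as shares, 0 to 1, of the picture: columns of its width, rows of its height, amid what is visible of it).
- ctrl.mark_of(camera, target): "at" ([column, row] as shares, 0 to 1, of the picture: columns of its width, rows of its height: a listed point, or the origin of a listed thing).
The state is a dict: "clock": time; "joints": joint angles; "joint_vel": joint speeds; "tau": joint torques, N m; "eef_pos": TCP position; "orientation": TCP orientation; "ft_force": force on the tool from outside, world axes, zero at the start; "ft_torque": the same for the moment, N m; "opening": finger opening in m.
Only numpy, scipy, OpenCV 4.12 (cv2) and the standard library are available. Lean on these libraries where they do the work, as an engineer would, in place of code of your own. Each camera call takes 0.05 s, during which the arm holds its last target. There are 200 camera calls.

## Working session

There is one attempt and no reset: what is moved stays moved. The work goes in short steps, Python scripts to look and compute and a tool call to move; the robot and the scene stay as the last step left them, time stands still between calls to the robot, and variables do not carry over. Pictures are saved under pics/ and viewed, about 8 in all and at most 12, crops included, and the job is handed in when it is done.

Besides the shell and the picture viewer there is one more tool, called after "Call:" as name(argument=value, ...) on one line, values as JSON. drive_tool: Moves the arm, as the interface text tells. Shifts and turns lie within -1 to 1; 1 stands for 4 cm of shift or 4 degrees of turn. Its arguments: {"type":"object","properties":{"series":{"type":"array","items":{"type":"array","items":{"type":"array","items":{"type":"number","minimum":-1,"maximum":1}}}}},"required":["series"]}

```bash
mkdir -p pics; cat > h.py <<'E'
import numpy as np, cv2
from cell import ctrl
def cam(name):
    d=ctrl.get_image(name); return d
def ray(d,px,z):
    K=np.array(d['intrinsics']);R=cv2.Rodrigues(np.array(d['rvec'],float))[0];t=np.array(d['tvec'],float).ravel()
    v=R.T@np.linalg.inv(K)@np.array([px[0],px[1],1.]);c=-R.T@t
    return c+v*(z-c[2])/v[2]
def save(d,fn,s=1.0):
    im=cv2.cvtColor(d['image'],cv2.COLOR_RGB2BGR); cv2.imwrite(fn,cv2.resize(im,None,fx=s,fy=s,interpolation=cv2.INTER_CUBIC))
E
python3 - <<'E'
from h import *
s=ctrl.sense();print({k:np.round(v,3).tolist() for k,v in s.items()},ctrl.tcp_to_tips)
for n in ['top','scene']:
    d=cam(n);save(d,f'pics/{n}0.png',1.4)
    for t,z in [('lifter',0.003),('owl',0.034),('empty_stand',0.03),('arrow',0.034)]:
        for o in ctrl.outline_of(n,t):
            m=o['mask'].astype(np.uint8);r=cv2.minAreaRect(cv2.findNonZero(m));b=cv2.boxPoints(r)
            print(n,t,round(o['conf'],2),m.sum(),'px',np.round(r[0]),'w',np.round(ray(d,r[0],z)[:2],3).tolist(),[np.round(ray(d,p,z)[:2],3).tolist() for p in b])
        for o in ctrl.mark_of(n,t):
            p=np.array(o['at'])*[560,420];print('  mark',t,round(o['conf'],2),np.round(p),np.round(ray(d,p,{'empty_stand':0,'lifter':0}.get(t,.03))[:2],3))
E
```

```text
{'clock': 0.0, 'joints': [-1.29, 0.537, -0.004, 1.539, 0.003, 1.067, -0.071], 'joint_vel': [0.002, -0.001, -0.002, -0.002, -0.0, 0.0, 0.002], 'tau': [-0.0, -57.098, 0.991, -25.16, -0.056, 0.018, 0.0], 'eef_pos': [0.221, 0.611, 0.404], 'orientation': [-1.572, -0.0, -0.347], 'ft_force': [-0.414, 0.649, -0.239], 'ft_torque': [0.029, 0.004, -0.013], 'opening': 0.088} 0.166
top lifter 0.89 2655 px [371. 287.] w [0.24, -0.285] [[0.139, -0.179], [0.387, -0.311], [0.345, -0.393], [0.098, -0.259]]
top lifter 0.85 1251 px [300. 207.] w [0.453, -0.101] [[0.464, 0.005], [0.505, -0.195], [0.442, -0.206], [0.401, -0.008]]
top lifter 0.79 2651 px [153. 289.] w [0.237, 0.284] [[0.374, 0.344], [0.38, 0.254], [0.105, 0.227], [0.099, 0.314]]
  mark lifter 0.66 [322. 201.] [ 0.467 -0.161]
  mark lifter 0.55 [388. 260.] [ 0.31  -0.331]
top owl 0.77 1011 px [354. 126.] w [0.665, -0.246] [[0.701, -0.183], [0.701, -0.312], [0.629, -0.309], [0.629, -0.181]]
top empty_stand 0.82 1948 px [269. 132.] w [0.65, -0.02] [[0.703, 0.053], [0.706, -0.09], [0.597, -0.091], [0.594, 0.05]]
  mark empty_stand 0.7 [271. 13
[... 724 characters left out ...]
, -0.25] [[0.616, -0.303], [0.639, -0.168], [0.715, -0.198], [0.691, -0.325]]
scene owl 0.4 1963 px [332. 260.] w [0.668, -0.039] [[0.611, -0.107], [0.595, 0.08], [0.724, 0.029], [0.73, -0.139]]
  mark owl 0.93 [258. 301.] [ 0.674 -0.252]
scene empty_stand 0.79 1946 px [332. 260.] w [0.665, -0.036] [[0.607, -0.103], [0.593, 0.083], [0.722, 0.031], [0.725, -0.136]]
  mark empty_stand 0.61 [332. 264.] [ 0.649 -0.023]
scene arrow 0.9 320 px [402. 216.] w [0.64, 0.224] [[0.618, 0.158], [0.609, 0.323], [0.663, 0.292], [0.669, 0.135]]
scene arrow 0.67 1832 px [333. 260.] w [0.669, -0.039] [[0.614, -0.104], [0.598, 0.075], [0.723, 0.026], [0.729, -0.135]]
  mark arrow 0.65 [404. 211.] [0.623 0.251]
```

View pics/top0.png

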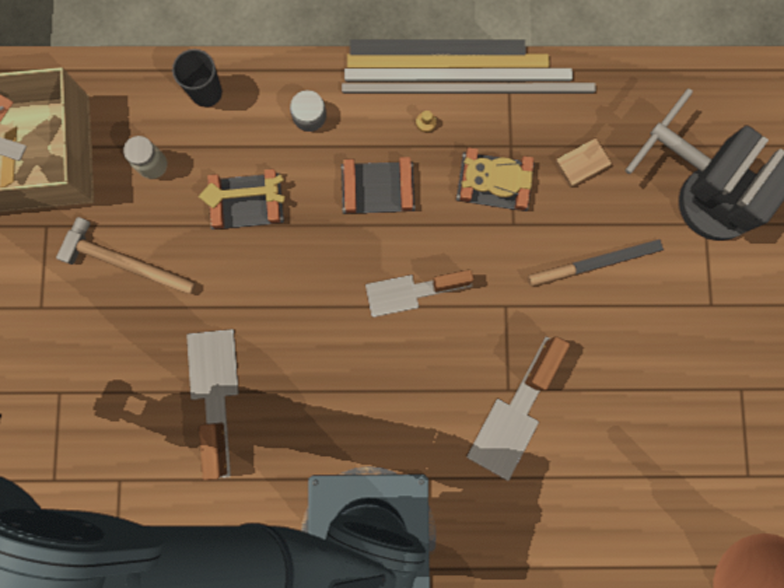

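View pics/scene0.png

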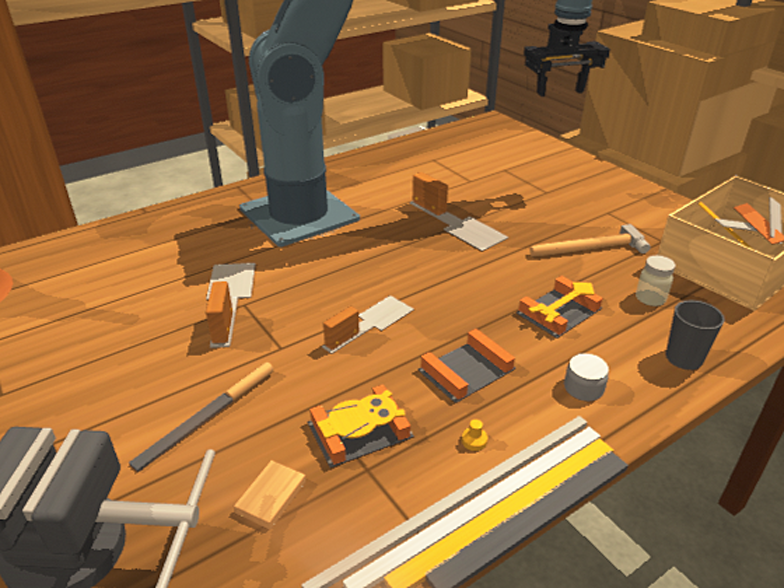

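The top view shows the right lifter, the smallest one, at about (395,290) with its grip at (453,281). The owl is on the right-hand stand at (495,178), the empty stand is in the middle at (378,186), and the arrow is at (243,192). The scene view agrees. I'll move over the lifter now.

Call:
drive_tool(series=[[[1,-1,0,0,0,-1,1],[1,-1,0,0,0,-1,1],[1,-1,0,0,0,-1,1],[1,-1,0,0,0,-1,1],[1,-1,0,0,0,-1,1],[1,-1,0,0,0,-1,1],[0,-1,0,0,0,-1,1],[0,-1,0,0,0,-1,1],[0,-1,0,0,0,-1,1],[0,-1,0,0,0,-1,1]]])

```text
clock: 2.15
eef_pos: [0.4654, 0.2005, 0.406]
orientation: [-1.564, 0.002, -1.062]
ft_force: [1.1, -0.4, 0.2]
opening: 0.0881
```

Call:
drive_tool(series=[[[0,-1,0,0,0,-1,1],[0,-1,0,0,0,-1,1],[0,-1,0,0,0,-1,1],[0,-1,0,0,0,-1,1],[0,-1,-0.5,0,0,-0.5,1],[0,-1,-0.5,0,0,0,1],[0,-1,-0.5,0,0,0,1],[0,-1,-0.5,0,0,0,1]]])

```text
clock: 3.15
eef_pos: [0.4659, -0.1294, 0.3276]
orientation: [-1.553, 0.002, -1.386]
ft_force: [-0.4, -0.1, 0.5]
opening: 0.0881
```

```bash
cat >> h.py <<'E'
from scipy.spatial.transform import Rotation as Ro
def pose():
    s=ctrl.sense(); return np.array(s['eef_pos']),Ro.from_euler('xyz',s['orientation']).as_matrix(),s
def wrist():
    p,R,s=pose(); d=ctrl.get_image('wrist'); M=np.array(d['mount'])
    T=np.eye(4);T[:3,:3]=R;T[:3,3]=p;W=np.linalg.inv(T@M)
    d['rvec']=cv2.Rodrigues(W[:3,:3])[0];d['tvec']=W[:3,3];return d
def rect(d,m,z):
    # world minAreaRect of mask at height z
    c=max(cv2.findContours(m.astype(np.uint8),cv2.RETR_EXTERNAL,cv2.CHAIN_APPROX_NONE)[0],key=cv2.contourArea)[:,0]
    w=np.array([ray(d,p,z)[:2] for p in c])*1000
    r=cv2.minAreaRect(w.astype(np.float32));return np.round(r[0],1),np.round(r[1],1),round(r[2],1),w
E
python3 - <<'E'
from h import *
d=wrist();save(d,'pics/w1.png',1.4);print(np.round(ctrl.sense()['joints'],2))
for t,z in [('lifter',0.003)]:
    for o in ctrl.outline_of('wrist',t): print(t,o['conf'],o['mask'].sum(),np.array(o['at'])*[560,420],rect(d,o['mask'],z)[:3])
    for o in ctrl.mark_of('wrist',t):
        p=np.array(o['at'])*[560,420];print('mark',o['conf'],p,ray(d,p,0))
E
```

```text
[-0.17  0.39  0.45  2.06 -0.26  0.73  0.62]
lifter 0.78 15185 [265.608 103.782] (array([ 452.7, -111.1]), array([ 64. , 225.4]), 11.6)
lifter 0.55 80 [  1.12 270.48] (array([ 241.4, -243.4]), array([13. ,  5.1]), 88.0)
mark 0.85 [268.576 219.786] [ 0.46451403 -0.15685482  0.        ]
```

View pics/w1.png

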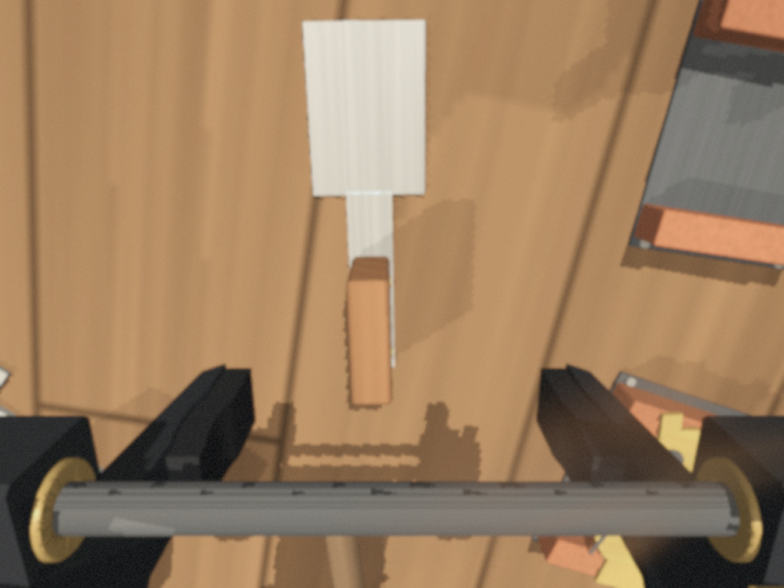

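```bash
cat > g.py <<'E'
from h import *
import pickle
E
python3 - <<'E'
from h import *
d=wrist()
for z,ps in [(.003,[(303,20),(426,18),(425,194),(314,196)]),(.058,[(349,280),(391,278),(390,403),(352,407)])]:
    q=np.array([ray(d,(a/1.4,b/1.4),z)[:2] for a,b in ps]);print(np.round(q*1000,1).tolist(),np.round(q.mean(0)*1000,1))
    v=(q[0]+q[1]-q[2]-q[3])/2; print(np.linalg.norm(v), np.degrees(np.arctan2(v[1],v[0])))
E
```

```text
[[398.5, -7.2], [461.3, 5.4], [478.7, -83.8], [416.3, -96.2]] [438.7 -45.5]
0.09081457774862801 101.17140451641605
[[445.0, -125.8], [465.3, -121.2], [477.0, -189.5], [457.5, -195.3]] [ 461.2 -157.9]
0.06996292632665355 99.97749975131345
```

Call:
drive_tool(series=[[[-0.21,-0.28,0,-0.05,0.25,0.16,1],[0,0,-1,0,0,0,1],[0,0,-1,0,0,0,1],[0,0,-0.5,0,0,0,1],[0,0,0,0,0,0,1]]])

```text
clock: 3.98
eef_pos: [0.4582, -0.1369, 0.2287]
orientation: [-1.568, 0.003, -1.365]
ft_force: [0.3, -0.7, 0.7]
opening: 0.0879
```

Call:
drive_tool(series=[[[-0.02,-0.09,-0.6,-0.01,0.04,-0.14,1],[0,0,-0.6,0,0,0,1],[0,0,0,0,0,0,1]]])

```text
clock: 4.35
eef_pos: [0.4592, -0.1399, 0.1836]
orientation: [-1.566, 0.001, -1.37]
ft_force: [0.1, 0.4, 0.4]
opening: 0.0882
```

Call:
drive_tool(series=[[[0,0,0,0,0,0,0],[0,0,0,0,0,0,0],[0,0,0,0,0,0,0],[0,0,0,0,0,0,0],[0,0,0,0,0,0,0],[0,0,0,0,0,0,0]]])

```text
clock: 5.1
eef_pos: [0.4608, -0.1399, 0.1874]
orientation: [-1.561, -0.001, -1.369]
ft_force: [0.5, 1.0, 0.6]
opening: 0.03
```

Call:
drive_tool(series=[[[-0.05,0,-0.25,-0.02,0.15,-0.05,0],[0,0,0,0,0,0,0],[0,0,-0.02,0,0,0,0],[0,0,-0.02,0,0,0,0],[0,0,-0.02,0,0,0,0]]])

```text
clock: 5.72
eef_pos: [0.4594, -0.1406, 0.1774]
orientation: [-1.57, 0.001, -1.374]
ft_force: [-3.9, 1.6, 21.3]
opening: 0.0215
```

Call:
drive_tool(series=[[[0,0,0.15,0,0,0,0],[0,0,1,0,0,0,0],[0,0,1,0,0,0,0],[0,0,0.5,0,0,0,0]]])

```text
clock: 6.22
eef_pos: [0.4574, -0.14, 0.2831]
orientation: [-1.578, 0.004, -1.374]
ft_force: [0.4, -0.5, -1.8]
opening: 0.0216
```

```bash
python3 - <<'E'
from h import *
p,R,s=pose();print(p,s['orientation'],s['ft_force'],s['ft_torque'],s['opening'])
d=wrist();save(d,'pics/w2.png',1.4)
for o in ctrl.outline_of('wrist','lifter')[:2]: print(o['conf'],o['mask'].sum(),rect(d,o['mask'],p[2]-.1774+.003)[:3])
d=cam('scene');c=d['image'][150:300,180:380];cv2.imwrite('pics/s2.png',cv2.resize(cv2.cvtColor(c,cv2.COLOR_RGB2BGR),None,fx=4,fy=4,interpolation=cv2.INTER_CUBIC))
E
```

```text
[ 0.45738915 -0.14004142  0.28313987] [-1.57775116  0.00388055 -1.37444851] [ 0.36595159 -0.47687111 -1.8466476 ] [-0.03498894  0.00091628  0.00361989] 0.0215624769505581
0.86 3258 (array([ 342. , -237.9]), array([37.6, 24. ]), 11.8)
0.67 40540 (array([ 448.7, -103.9]), array([ 65.2, 150.7]), 11.5)
```

View pics/w2.png

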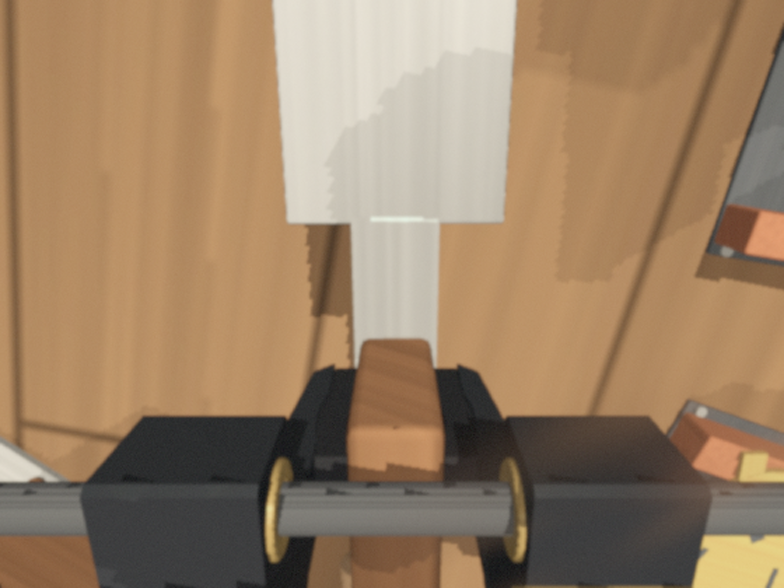

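View pics/s2.png

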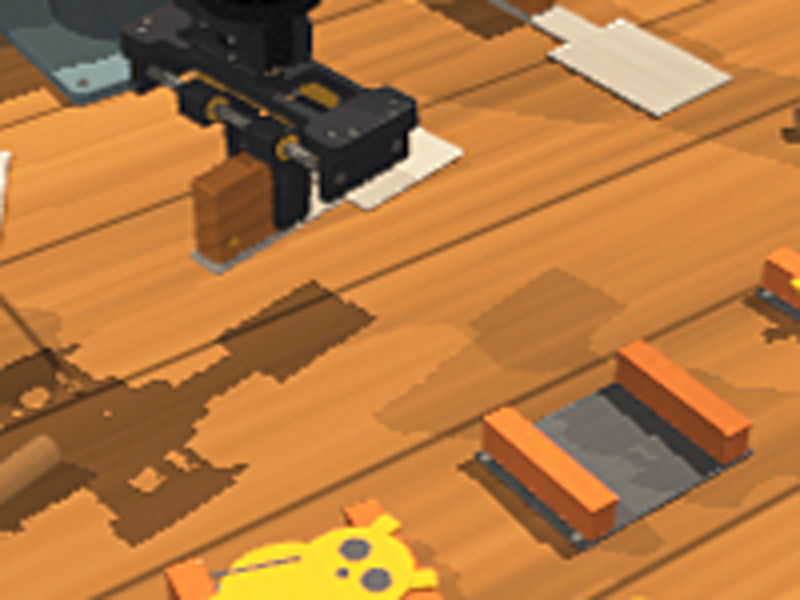

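The lifter is held at the front of its grip. The blade's rear edge lies square across the wrist picture, at row 222. Next I'll shift so that both stands show to the right of the blade in the wrist picture.

Call:
drive_tool(series=[[[0.8,-0.3,0.8,0,0,0,0],[0.8,-0.3,0.8,0,0,0,0],[0.8,-0.3,0.8,0.02,-0.1,0,0],[0,0,0,0,0,0,0]]])

```text
clock: 6.88
eef_pos: [0.5536, -0.1753, 0.3733]
orientation: [-1.582, 0.009, -1.373]
ft_force: [-0.3, 0.8, -2.6]
opening: 0.0213
```

```bash
python3 - <<'E'
from h import *
import pickle
p,R,s=pose();print(p,s['orientation'],s['ft_torque'])
d=wrist();save(d,'pics/w3.png',1.4);pickle.dump({k:np.array(v) for k,v in d.items()},open('w3.pkl','wb'))
for n in ['owl','empty_stand']:
  for o in ctrl.outline_of('wrist',n)[:2]: print(n,o['conf'],o['mask'].sum(),np.array(o['at'])*[560,420],rect(d,o['mask'],.034 if n=='owl' else .03)[:3])
  for o in ctrl.mark_of('wrist',n)[:2]:
    q=np.array(o['at'])*[560,420];print('  mark',o['conf'],q,ray(d,q,.03 if n=='owl' else 0))
E
```

```text
[ 0.55359543 -0.17531952  0.3732971 ] [-1.58193169  0.00870791 -1.37301305] [-0.04167963  0.05241299 -0.02310639]
owl 0.89 5017 [392.616 264.516] (array([ 664.3, -222.5]), array([87.4, 74. ]), 88.4)
  mark 0.88 [385.392 282.996] [ 0.6647687 -0.2481336  0.03     ]
empty_stand 0.72 13604 [437.976  55.02 ] (array([646.3, -50.4]), array([106.2,  88.8]), 11.2)
  mark 0.9 [438.704  25.914] [ 0.6532596  -0.01744909  0.        ]
```

View pics/w3.png

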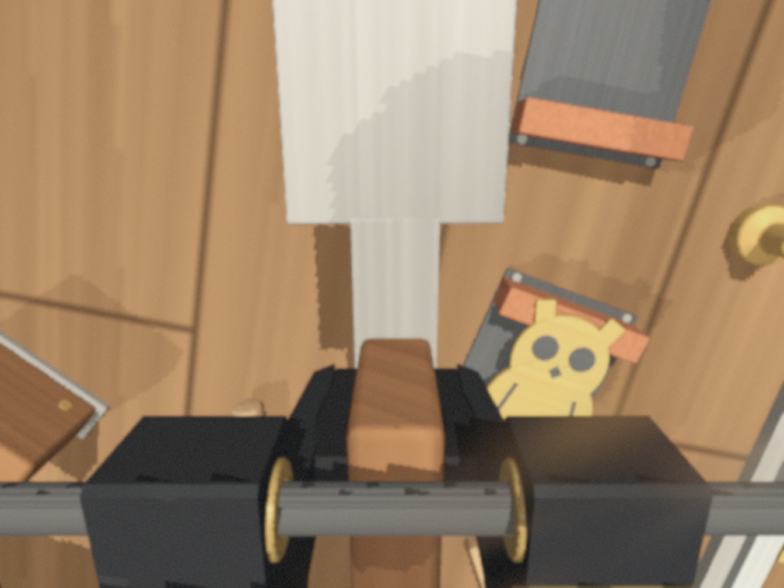

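```bash
python3 - <<'E'
from h import *
import pickle
d=pickle.load(open('w3.pkl','rb'))
def P(a,b,z): return ray(d,(a/1.4,b/1.4),z)[:2]*1000
for n,a,b,s in [('empty',(511,147),(658,167),1),('owlst',(508,268),(635,314),-1)]:
    A,B=P(*a,.004),P(*b,.004);u=(B-A)/np.linalg.norm(B-A);v=np.array([-u[1],u[0]])
    print(n,A,B,'len',np.linalg.norm(B-A),'yaw',np.degrees(np.arctan2(u[1],u[0])),'centre',(A+B)/2+s*70*v)
# rails top edges
for n,a,b in [('empty inner rail edge',(526,98),(693,124)),('empty outer',(516,131),(686,160)),('owl rail near',(500,318),(643,360)),('owl rail outer',(507,283),(648,340))]:
    A,B=P(*a,.03),P(*b,.03);u=B-A;print(n,A,B,np.linalg.norm(u),np.degrees(np.arctan2(u[1],u[0])))
# owl eyes / ears
print('eyes',P(545,347,.034),P(582,359,.034))
# blade: apparent width scale at rear & further
K=d['intrinsics'];M=d['mount'];print('mount',np.round(M,3).tolist())
f=K[0,0]
for row,l,r in [(222,287,503),(100,280.5,510.5),(3,274.5,516.5)]:
    dep=f*64/((r-l)/1.4)
    c=np.linalg.inv(K)@np.array([(l+r)/2.8,row/1.4,1])*dep/1000
    print(row,dep,(M@np.r_[c,1])[:3]*1000)
E
```

```text
empty [607.9710377  -92.78030963] [703.87286105 -86.0909298 ] len 96.13484032828117 yaw 3.9900539383746034 centre [651.05111809 -19.60528961]
owlst [ 626.81230698 -170.40739586] [ 722.45290803 -184.77038261] len 96.71308058452797 yaw -8.540664916470536 centre [ 664.23681548 -246.81263883]
empty inner rail edge [604.10680529 -64.99661584] [703.10237142 -59.62157255] 99.14137987199784 3.107868451518877
empty outer [603.26647762 -83.71976987] [706.39433618 -79.72886507] 103.20505090041658 2.216161183933229
owl rail near [ 623.83974354 -198.56077123] [ 724.66254743 -208.17038878] 101.27972419846401 -5.444525251599173
owl rail outer [ 622.14918476 -174.63934106] [ 723.08527601 -193.83028023] 102.74427800779408 -10.765134011815505
eyes [ 656.74876176 -210.91767912] [ 682.95808227 -214.23137731]
mount [[-0.001, 0.952, 0.305, -0.08], [0.001, -0.305, 0.952, 0.019], [1.0, 0.001, -0.001, -0.0], [0.0, 0.0, 0.0, 1.0]]
222 156.36063122516978 [-52.91821083 174.18332701  -0.24430149]
100 146.84302758537683 [-8.69091655e+01  1.75081487e+02 -1.34227422e-01]
3 139.56155514312675 [-1.11007093e+02  1.75157460e+02 -1.60835553e-01]
```

The empty stand comes out at about (652,−19) mm with yaw 3°, and the owl with its stand at about (665,−247) mm with yaw −8°. The blade sits true in the grip. I'll rotate and go to the pre-insertion pose.

Call:
drive_tool(series=[[[-0.25,-0.1,0,0,0,-1,0],[-0.25,-0.1,0,0,0,-1,0],[-0.25,-0.1,0,0,0,-1,0],[-0.25,-0.1,0,0,0,-1,0],[-0.25,-0.1,0,0,0,-1,0],[-0.25,-0.1,0,0,0,-1,0],[-0.25,-0.1,0,0,0,-1,0],[-0.25,-0.1,0,0,0,-1,0],[-0.25,-0.1,0,0,0,-1,0],[-0.25,-0.1,0,0,0,-1,0]]])

```text
clock: 8.38
eef_pos: [0.4392, -0.2104, 0.3621]
orientation: [-1.606, 0.017, -2.093]
ft_force: [0.5, 0.5, -1.9]
opening: 0.0221
```

Call:
drive_tool(series=[[[0,0,0,0,0,-1,0],[0,0,0,0,0,-1,0],[0,0,0,0,0,-1,0],[0,0,0,0,0,-1,0],[0,0,0,0,0,-1,0],[0,0,0,0,0,-1,0],[0,0,0,0,0,-1,0],[0,0,0,0,0,-1,0],[0,0,0,0,0,-1,0],[0,0,0,0,0,-1,0]]])

```text
clock: 9.62
eef_pos: [0.4299, -0.2061, 0.3548]
orientation: [-1.622, 0.011, -2.817]
ft_force: [-0.3, 0.1, -1.8]
opening: 0.0219
```

```bash
cat >> h.py <<'E'
def to(x,y,z,yawdeg,droop=0):
    "units left to go to a TCP position with lifter yaw; droop deg raises the blade"
    p,R,s=pose(); Rt=Ro.from_euler('z',yawdeg-180,degrees=True)*Ro.from_euler('x',-90,degrees=True)
    y0=np.radians(yawdeg); Rt=Ro.from_rotvec(np.radians(droop)*np.array([np.sin(y0),-np.cos(y0),0]))*Rt
    w=np.degrees((Rt*Ro.from_matrix(R).inv()).as_rotvec())/4
    print('shift',np.round((np.array([x,y,z])-p)/.04,2),'turn',np.round(w,2),'F',np.round(s['ft_force'],1),'T',np.round(s['ft_torque'],2),'q',np.round(s['joints'],2),'t',s['clock'])
E
python3 -c "
from h import *
to(.454,-.217,.25,-8,1)"
```

```text
shift [ 0.6  -0.27 -2.62] turn [-0.72 -0.16 -6.66] F [-0.3  0.1 -1.8] T [-0.14  0.17  0.02] q [-0.3   0.42  0.84  2.05 -0.47  0.88 -0.43] t 9.625
```

Call:
drive_tool(series=[[[0.15,-0.05,-0.3,-0.15,-0.05,-1,0],[0.15,-0.05,-0.3,-0.15,-0.05,-1,0],[0.15,-0.05,-0.3,-0.15,-0.05,-1,0],[0.15,-0.05,-0.3,-0.15,0,-1,0],[0,-0.05,-0.3,-0.1,0,-1,0],[0,0,-0.3,0,0,-1,0],[0,0,-0.3,0,0,-0.4,0],[0,0,0,0,0,0,0]]])

```text
clock: 10.62
eef_pos: [0.4489, -0.2125, 0.2633]
orientation: [-1.575, 0.004, 3.005]
ft_force: [0.2, 0.5, -2.2]
opening: 0.0219
```

```bash
python3 -c "
from h import *
to(.454,-.217,.193,-8,1)"
```

```text
shift [ 0.13 -0.11 -1.76] turn [-0.09 -0.18 -0.04] F [ 0.2  0.5 -2.2] T [-0.    0.18 -0.03] q [-0.26  0.65  0.81  2.07 -0.73  0.72 -0.69] t 10.625
```

Call:
drive_tool(series=[[[0.13,-0.11,-0.8,-0.09,-0.18,-0.04,0],[0,0,-0.8,0,0,0,0],[0,0,-0.1,0,0,0,0]]])

```text
clock: 11.0
eef_pos: [0.4549, -0.2171, 0.195]
orientation: [-1.571, 0.021, 3.005]
ft_force: [0.4, 0.1, -2.0]
opening: 0.0221
```

```bash
python3 - <<'E'
from h import *
to(.454,-.217,.193,-8,1)
d=wrist()
a=d['image'];
d2=cam('scene');c=d2['image'][200:330,150:350]
c=cv2.resize(cv2.cvtColor(c,cv2.COLOR_RGB2BGR),None,fx=3,fy=3,interpolation=cv2.INTER_CUBIC)
w=cv2.resize(cv2.cvtColor(a,cv2.COLOR_RGB2BGR)[:200],None,fx=1,fy=1)
o=np.zeros((590,600,3),np.uint8);o[:390]=c;o[390:590,:560]=w;cv2.imwrite('pics/c4.png',o)
E
```

```text
shift [-0.02  0.   -0.05] turn [ 0.01  0.05 -0.05] F [ 0.4  0.1 -2. ] T [-0.01  0.19 -0.01] q [-0.15  0.75  0.66  2.07 -0.87  0.59 -0.57] t 11.0
```

View pics/c4.png

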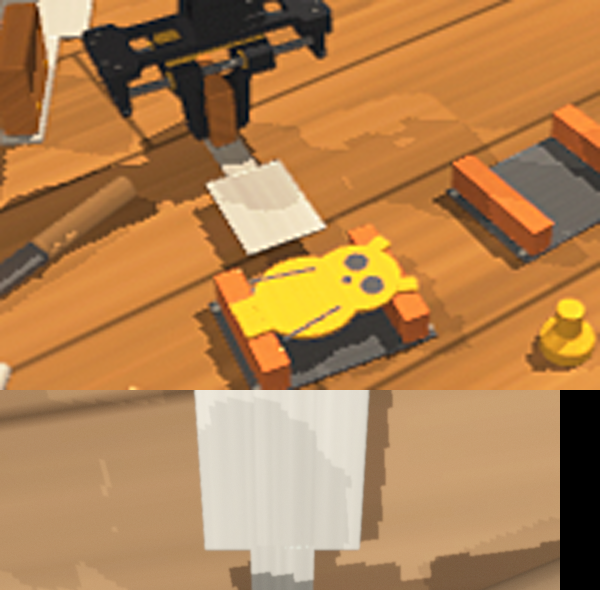

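The blade is lined up with the gap between the owl's rails: blade at (265,205) and owl at (325,300) in the crop, with no extra droop. I'll insert it now.

Call:
drive_tool(series=[[[0.5,-0.07,-0.03,0,0,0,0],[0.5,-0.07,0,0,0,0,0],[0.5,-0.07,0,0,0,0,0]]])

```text
clock: 11.48
eef_pos: [0.5169, -0.227, 0.1997]
orientation: [-1.569, 0.027, 3.004]
ft_force: [-0.0, -0.3, -2.9]
opening: 0.022
```

```bash
python3 -c "
from h import *
to(.568,-.233,.193,-8,1)"
```

```text
shift [ 1.28 -0.15 -0.17] turn [ 0.05  0.13 -0.03] F [-0.  -0.3 -2.9] T [0.02 0.12 0.  ] q [-0.17  0.82  0.69  1.92 -0.84  0.69 -0.66] t 11.475
```

Call:
drive_tool(series=[[[0,0,-0.2,0.05,0.13,-0.03,0],[0.45,-0.05,-0.05,0,0.02,0,0],[0.4,-0.05,-0.05,0,0.02,0,0]]])

```text
clock: 11.85
eef_pos: [0.5508, -0.2312, 0.1896]
orientation: [-1.57, 0.015, 3.002]
ft_force: [-0.0, -0.3, -1.7]
opening: 0.0218
```

```bash
python3 -c "
from h import *
to(.568,-.233,.193,-8,1)"
```

```text
shift [ 0.43 -0.05  0.08] turn [ 0.   -0.03 -0.01] F [-0.  -0.3 -1.7] T [0.02 0.17 0.02] q [-0.16  0.88  0.69  1.83 -0.83  0.73 -0.71] t 11.85
```

Call:
drive_tool(series=[[[0.38,-0.05,0.02,0,-0.03,0,0],[0.05,0,0,0,0,0,0]]])

```text
clock: 12.1
eef_pos: [0.5673, -0.2331, 0.1907]
orientation: [-1.57, 0.016, 3.002]
ft_force: [-0.7, 0.3, -1.6]
opening: 0.022
```

```bash
python3 - <<'E'
from h import *
to(.568,-.233,.193,-8,1)
d=wrist();save(d,'pics/w5.png',1)
for o in ctrl.outline_of('wrist','owl')[:1]+[]: print(o['conf'],np.array(o['at'])*[560,420],rect(d,o['mask'],.034)[:3])
for o in ctrl.mark_of('wrist','owl')[:2]: q=np.array(o['at'])*[560,420];print('  mark',o['conf'],q,ray(d,q,.03))
E
```

```text
shift [0.02 0.   0.06] turn [ 0.   -0.02 -0.01] F [-0.7  0.3 -1.6] T [0.07 0.21 0.04] q [-0.16  0.9   0.7   1.78 -0.83  0.76 -0.73] t 12.1
0.62 [287.616  62.412] (array([ 651.6, -244.5]), array([131.5,  49. ]), 82.1)
  mark 0.95 [283.808  39.312] [ 0.66450717 -0.24650205  0.03      ]
```

View pics/w5.png

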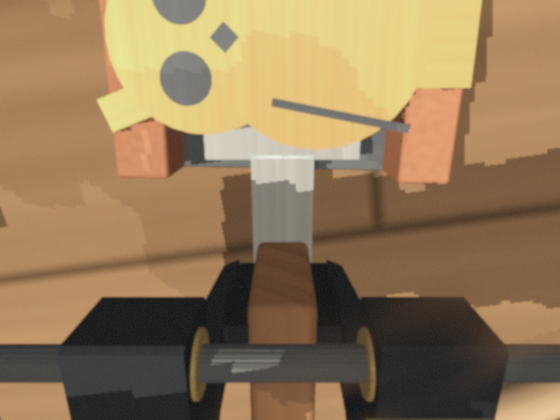

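The wrist view shows the blade (204–360, row 140) centred between the rails and under the owl. The network puts the owl at (664.5,−246.5), which matches the blade centre. I'll lift gently.

Call:
drive_tool(series=[[[0,0,0.12,0,0,0,0],[0,0,0.12,0,0,0,0],[0,0,0.12,0,0,0,0],[0,0,0.12,0,0,0,0],[0,0,0.12,0,0,0,0],[0,0,0.12,0,0,0,0]]])

```text
clock: 13.0
eef_pos: [0.5645, -0.2331, 0.2209]
orientation: [-1.572, 0.012, 3.0]
ft_force: [-0.4, -0.3, -2.6]
opening: 0.0217
```

```bash
python3 -c "
from h import *
to(.567,-.233,.24,-8,1)"
```

```text
shift [0.06 0.   0.48] turn [-0.02 -0.07  0.03] F [-0.4 -0.3 -2.6] T [ 0.02  0.25 -0.02] q [-0.19  0.86  0.74  1.79 -0.79  0.81 -0.76] t 13.0
```

Call:
drive_tool(series=[[[0.02,0,0.15,0,-0.05,0,0],[0.02,0,0.15,0,-0.05,0,0],[0.02,0,0.1,0,0,0,0],[0,0,0,0,0,0,0]]])

```text
clock: 13.5
eef_pos: [0.5672, -0.2331, 0.2386]
orientation: [-1.573, 0.02, 3.0]
ft_force: [0.6, 0.3, -3.0]
opening: 0.0217
```

```bash
python3 - <<'E'
from h import *
to(.567,-.233,.24,-8,1)
d=wrist();save(d,'pics/w6.png',1)
for o in ctrl.outline_of('wrist','owl')[:1]: print(o['conf'],np.array(o['at'])*[560,420],rect(d,o['mask'],.064)[:3])
for o in ctrl.mark_of('wrist','owl')[:2]: q=np.array(o['at'])*[560,420];print('  mark',o['conf'],q,ray(d,q,pose()[0][2]-.1745))
E
```

```text
shift [-0.01  0.    0.04] turn [-0.02  0.05  0.02] F [ 0.6  0.3 -3. ] T [-0.01  0.29  0.05] q [-0.2   0.83  0.76  1.78 -0.77  0.83 -0.77] t 13.5
0.92 [282.52   57.288] (array([ 655.6, -244.3]), array([136.4,  50.5]), 81.9)
  mark 0.66 [282.688  33.894] [ 0.66909307 -0.24655743  0.06353832]
```

View pics/w6.png

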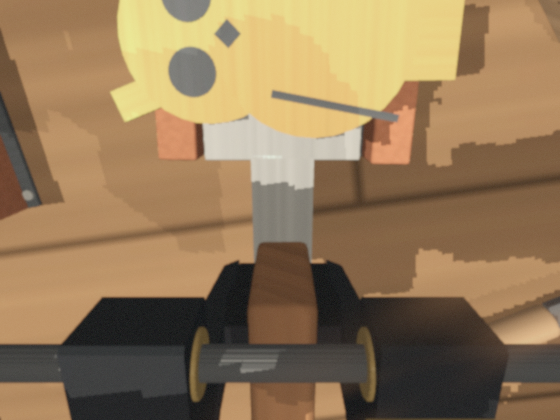

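The owl rides level on the blade, clear of the rails. I'll carry it gently toward the empty stand.

Call:
drive_tool(series=[[[0,0.08,0,0,0,0,0],[0,0.16,0,0,0.03,0.1,0],[0,0.22,0,0,0,0.1,0],[-0.02,0.25,0,0,0,0.15,0],[-0.02,0.25,0,0,0,0.15,0],[-0.02,0.25,0,0,0,0.15,0],[-0.02,0.25,0,0,0,0.15,0],[-0.02,0.25,0,0,0,0.15,0],[-0.02,0.25,0,0,0,0.15,0],[-0.02,0.25,0,0,0,0.15,0]]])

```text
clock: 14.9
eef_pos: [0.5608, -0.1379, 0.2375]
orientation: [-1.573, 0.016, 3.094]
ft_force: [0.1, -0.2, -3.4]
opening: 0.0216
```

```bash
python3 - <<'E'
from h import *
to(.554,-.024,.24,3,1)
d=wrist()
for o in ctrl.mark_of('wrist','owl')[:1]: print(o['conf'],np.array(o['at'])*[560,420])
E
```

```text
shift [-0.17  2.85  0.06] turn [-0.03 -0.02  1.43] F [ 0.1 -0.2 -3.4] T [0.01 0.27 0.02] q [-0.36  0.78  0.74  1.88 -0.76  0.77 -0.81] t 14.9
0.97 [281.12   32.382]
```

Owl is steady on the blade, so I'll continue.

Call:
drive_tool(series=[[[-0.01,0.25,0.02,0,0,0.14,0],[-0.01,0.25,0.02,0,0,0.14,0],[-0.02,0.25,0.02,0,0,0.14,0],[-0.02,0.25,0,0,0,0.14,0],[-0.02,0.25,0,0,0,0.14,0],[-0.02,0.25,0,0,0,0.14,0],[-0.02,0.25,0,0,0,0.14,0],[-0.02,0.25,0,0,0,0.14,0],[-0.01,0.25,0,0,0,0.1,0],[0,0.2,0,0,0,0.1,0]]])

```text
clock: 16.25
eef_pos: [0.5544, -0.0328, 0.2401]
orientation: [-1.574, 0.016, -3.09]
ft_force: [-0.5, -0.5, -3.6]
opening: 0.0215
```

```bash
python3 - <<'E'
from h import *
to(.554,-.024,.24,3,1)
d=wrist();save(d,'pics/w7.png',1)
for n in ['owl','empty_stand']:
  for o in ctrl.mark_of('wrist',n)[:1]:
    q=np.array(o['at'])*[560,420];print(n,o['conf'],q,ray(d,q,0 if n!='owl' else pose()[0][2]-.1745))
E
```

```text
shift [-0.01  0.22 -0.  ] turn [-0.04 -0.02  0.01] F [-0.5 -0.5 -3.6] T [-0.01  0.23  0.02] q [-0.55  0.74  0.73  1.93 -0.75  0.74 -0.9 ] t 16.25
owl 0.7 [279.72  31.08] [ 0.65719067 -0.02511076  0.06549173]
```

View pics/w7.png

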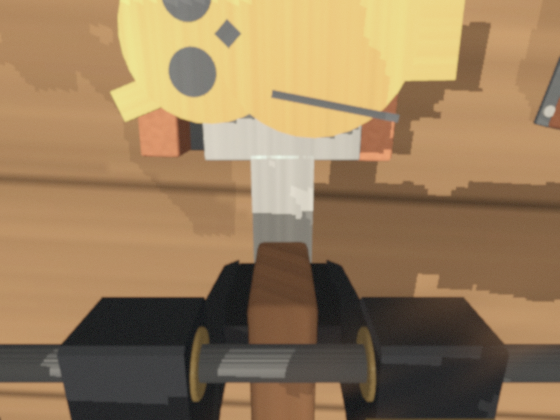

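```bash
python3 - <<'E'
from h import *
d=wrist()
L=ray(d,(139,155),.03)[:2]*1000;R=ray(d,(392,160),.03)[:2]*1000
v=(L-R);n=np.linalg.norm(v);v/=n;u=np.array([v[1],-v[0]])
print(L,R,n,'yaw',np.degrees(np.arctan2(u[1],u[0])),'centre',(L+R)/2+50*u)
z=pose()[0][2]-.1745+.004
a=ray(d,(205,160),z-.004);b=ray(d,(361,160),z-.004);print('blade rear',a,b)
E
```

```text
[600.90711673  44.23656108] [605.23427398 -85.38711382] 129.69588036856533 yaw 1.9119641044612112 centre [653.0428589  -18.90708258]
blade rear [0.60638518 0.00331183 0.0656975 ] [ 0.60985608 -0.06186168  0.0656975 ]
```

Call:
drive_tool(series=[[[-0.03,0.12,0,0,0,0,0],[-0.03,0.1,0,-0.04,-0.02,0,0],[0,0,-0.12,0,0,0,0],[0,0,-0.15,0,0,0,0],[0,0,-0.15,0,0,0,0],[0,0,-0.1,0,0,0,0]]])

```text
clock: 17.2
eef_pos: [0.5517, -0.0256, 0.218]
orientation: [-1.569, 0.018, -3.093]
ft_force: [-0.8, -0.2, -2.2]
opening: 0.0216
```

```bash
python3 - <<'E'
from h import *
to(.552,-.024,.193,3,1)
d=wrist()
for o in ctrl.mark_of('wrist','owl')[:1]: q=np.array(o['at'])*[560,420];print(o['conf'],q,ray(d,q,pose()[0][2]-.1745))
E
```

```text
shift [ 0.01  0.04 -0.62] turn [0.02 0.01 0.05] F [-0.8 -0.2 -2.2] T [ 0.    0.28 -0.  ] q [-0.55  0.77  0.7   1.95 -0.78  0.69 -0.88] t 17.2
0.58 [284.2    34.482] [ 0.65379148 -0.02067126  0.04347183]
```

Call:
drive_tool(series=[[[0,0.03,-0.12,0,0,0,0],[0,0,-0.12,0,0,0,0],[0,0,-0.12,0,0,0,0],[0,0,-0.12,0,0,0,0],[0,0,-0.08,0,0,0,0]]])

```text
clock: 17.92
eef_pos: [0.5521, -0.0244, 0.1945]
orientation: [-1.569, 0.019, -3.093]
ft_force: [0.5, 0.7, -2.3]
opening: 0.0221
```

```bash
python3 - <<'E'
from h import *
to(.552,-.024,.193,3,1)
d=wrist();save(d,'pics/w8.png',1)
for o in ctrl.mark_of('wrist','owl')[:1]: q=np.array(o['at'])*[560,420];print(o['conf'],q,ray(d,q,.03))
for o in ctrl.outline_of('wrist','owl')[:1]: print(o['conf'],rect(d,o['mask'],.034)[:3])
E
```

```text
shift [-0.    0.01 -0.04] turn [0.02 0.02 0.05] F [ 0.5  0.7 -2.3] T [-0.01  0.19  0.01] q [-0.52  0.81  0.66  1.95 -0.82  0.65 -0.86] t 17.925
0.97 [281.512  33.6  ] [ 0.65312332 -0.01854182  0.03      ]
0.58 (array([639.5, -19.4]), array([ 47.1, 131.5]), 2.9)
```

View pics/w8.png

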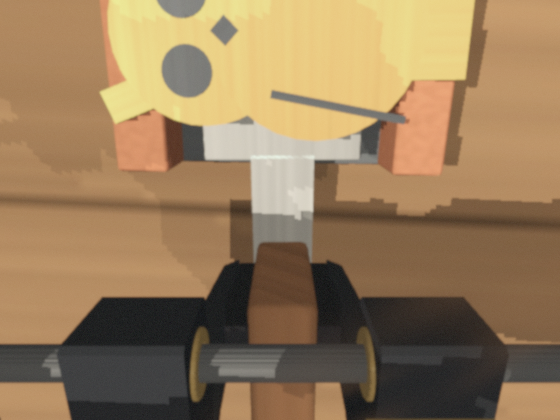

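The owl rests on both rails at (653,−18.5) mm with yaw 2.9°. The blade (204–360, row 140) is in the gap, about 10 mm below the owl. I'll draw back.

Call:
drive_tool(series=[[[0,0,-0.06,0,0,0,0],[-0.3,-0.02,0,0,0,0,0],[-0.4,-0.02,0,0,0,0,0]]])

```text
clock: 18.45
eef_pos: [0.5235, -0.0262, 0.1925]
orientation: [-1.569, 0.02, -3.092]
ft_force: [-0.5, 0.3, -2.6]
opening: 0.0218
```

```bash
python3 -c "
from h import *
to(.43,-.0305,.193,3,1)"
```

```text
shift [-2.34 -0.11  0.01] turn [0.03 0.04 0.04] F [-0.5  0.3 -2.6] T [ 0.02  0.19 -0.03] q [-0.52  0.78  0.65  2.02 -0.83  0.61 -0.82] t 18.45
```

Call:
drive_tool(series=[[[-0.4,-0.02,0,0,0.02,0,0],[-0.4,-0.02,0,0,0.02,0,0],[-0.4,-0.02,0,0,0,0,0]]])

```text
clock: 18.82
eef_pos: [0.4716, -0.029, 0.1929]
orientation: [-1.569, 0.016, -3.093]
ft_force: [0.1, 0.1, -2.6]
opening: 0.0219
```

Call:
drive_tool(series=[[[-0.4,-0.02,0,0,0,0,0],[-0.4,-0.02,0,0,0,0,0],[-0.25,-0.02,0,0,0,0,0],[0,0,0,0,0,0,0]]])

```text
clock: 19.32
eef_pos: [0.4247, -0.0319, 0.1935]
orientation: [-1.569, 0.015, -3.094]
ft_force: [0.7, -0.0, -2.2]
opening: 0.022
```

```bash
python3 - <<'E'
from h import *
to(.43,-.0305,.1774,3,1)
d=wrist();save(d,'pics/w9.png',1)
E
```

```text
shift [ 0.13  0.04 -0.4 ] turn [ 0.02 -0.04  0.07] F [ 0.7 -0.  -2.2] T [0.01 0.14 0.01] q [-0.51  0.66  0.59  2.26 -0.89  0.45 -0.71] t 19.325
```

View pics/w9.png

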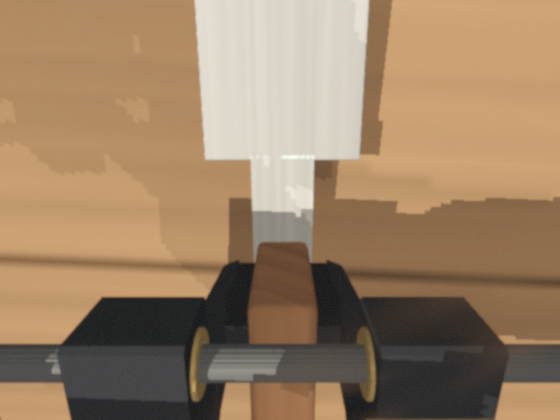

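The lifter is free, with nothing near the blade and the tip about 34 mm short of the stand. I'll lower it to the bench.

Call:
drive_tool(series=[[[0,0,-0.12,0,0,0,0],[0,0,-0.12,0,0,0,0],[0,0,-0.1,0,0,0,0]]])

```text
clock: 19.75
eef_pos: [0.4268, -0.0317, 0.1792]
orientation: [-1.569, 0.018, -3.093]
ft_force: [-0.1, -0.2, -1.8]
opening: 0.0216
```

Call:
drive_tool(series=[[[0,0,-0.07,0,0,0,0],[0,0,-0.04,0,0,0,0],[0,0,-0.04,0,0,0,0]]])

```text
clock: 20.12
eef_pos: [0.4273, -0.0327, 0.1765]
orientation: [-1.575, 0.02, -3.095]
ft_force: [-9.4, 3.0, 45.6]
opening: 0.0218
```

Call:
drive_tool(series=[[[0,0,0.03,0,0,0,0],[0,0,0.02,0,0,0,0.35],[0,0,0,0,0,0,0.6],[0,0,0,0,0,0,0.6],[0,0,0,0,0,0,0.6]]])

```text
clock: 20.75
eef_pos: [0.4278, -0.0329, 0.1785]
orientation: [-1.575, 0.021, -3.095]
ft_force: [-0.2, 0.3, -0.6]
opening: 0.053
```

Call:
drive_tool(series=[[[0,0,0.3,0,0,0,0.6],[0,0,0.7,0,0,0,0.6],[0,0,1,0,0,0,0.6],[0,0,1,0,0,0,0.6],[0,0,1,0,0,0,0.6],[0,0,0,0,0,0,0.6]]])

```text
clock: 21.5
eef_pos: [0.427, -0.033, 0.3422]
orientation: [-1.575, 0.018, -3.096]
ft_force: [-0.8, 0.7, 0.2]
opening: 0.0525
```

```bash
python3 - <<'E'
from h import *
d=wrist();b=cam('scene');print(ctrl.sense()['ft_force'])
o=np.zeros((600,800,3),np.uint8)
o[:300,:400]=cv2.resize(d['image'],(400,300))[:,:,::-1]
o[300:,:]=cv2.resize(b['image'][130:310,160:460],(800,480))[90:390,:,::-1]
t=cam('top');o[:300,400:]=cv2.resize(t['image'][90:240,150:400],(400,240))[:,:,::-1].repeat(1,0) if False else cv2.resize(t['image'][90:270,150:390],(400,300))[:,:,::-1]
cv2.imwrite('pics/f.png',o)
for c,dd in [('scene',b),('top',t)]:
  for n,z in [('owl',.03),('arrow',.03),('lifter',0),('empty_stand',0)]:
    for m in ctrl.mark_of(c,n)[:2]: q=np.array(m['at'])*[560,420];print(c,n,round(m['conf'],2),np.round(ray(dd,q,z)[:2],3))
for m in ctrl.outline_of('wrist','lifter')[:1]: print(rect(d,m['mask'],.003)[:3])
E
```

```text
[ 0.0719569  -0.34581567 -0.67433755]
scene owl 0.71 [ 0.656 -0.026]
scene arrow 0.67 [0.633 0.247]
scene lifter 0.88 [ 0.295 -0.331]
scene lifter 0.83 [ 0.403 -0.032]
scene empty_stand 0.92 [ 0.658 -0.02 ]
top owl 0.74 [ 0.666 -0.02 ]
top arrow 0.95 [0.64  0.237]
top arrow 0.28 [ 0.654 -0.002]
top lifter 0.76 [ 0.301 -0.332]
top lifter 0.37 [ 0.413 -0.029]
top empty_stand 0.72 [ 0.653 -0.016]
(array([460.6, -29.8]), array([220. ,  64.1]), 2.7)
```

```bash
python3 - <<'E'
from h import *
for c in ['top','scene']:
  d=cam(c)
  for m in ctrl.outline_of(c,'owl')[:1]: print(c,'owl',m['conf'],rect(d,m['mask'],.034)[:3])
d=wrist()
m=max(ctrl.outline_of('wrist','lifter'),key=lambda o:o['mask'].sum())['mask']
w=rect(d,m,.003)[3];u=np.array([np.cos(np.radians(2.9)),np.sin(np.radians(2.9))]);v=np.array([-u[1],u[0]])
s=w@u;y=w@v;tip=s.max();print('tip',tip)
for a in (8,25,45,65,80):
    k=abs(s-(tip-a))<1.5;print(a,y[k].max()-y[k].min())
E
```

```text
top owl 0.97 (array([658.7, -19.1]), array([128.1,  69.1]), 89.9)
tip 569.0336966415761
8 63.64178368048481
25 62.39735716162306
45 62.05706624797172
65 63.25935226823922
80 62.521443824398574
```

```bash
python3 -c "
from h import *
print(ctrl.close_job(),ctrl.sense()['clock'])"
```

```text
the job is handed in; nothing more can be done
the job is handed in; nothing more can be done
```

I moved the owl to the empty stand and handed the job in at about 22 s on the robot's clock. I gripped the smallest lifter by its wood, slid the blade under the owl between the rails and lifted it level. I set it across the empty stand's rails, drew the lifter back and laid it on the bench in front of that stand.

What the last checks showed:
- **Owl:** Just after setting down, the wrist camera put it at (653, −18.5) mm with yaw 2.9°; I had measured the stand at about (652, −19) mm with yaw 2–3°. After the lifter was out, the top camera's outline gave (659, −19) mm with yaw about 0°. Both are inside the 20 mm and 15° limits.
- **Lifter:** It was released, and its blade measured 62–64 mm wide all along its length at bench height. That fits lying flat, but is too coarse to prove 1°. Its tip was about 33 mm short of the stand.
- **Arrow:** It is where it was at the start, to within about 5 mm in the top view and 11 mm in the scene view. Nothing came near it.

What disagreed or could not be checked:
- **Owl position:** One network mark from the top camera put the owl 13 mm off the stand's centre in x, against 1–6 mm from the other readings. I took it as noise.
- **Scene outline:** The last scene camera outline found no owl, although the scene mark did.
- **Final picture:** It could not be viewed because the picture limit was reached, so the final state rests on numbers only.
- **Press on the bench:** The lifter was pressed down with about 46 N just before release. That load went through the held lifter and is well below the 120 N wrist limit.

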